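# Start the screw in a counter-screen foot

### The arm

A 6-joint arm with a two-finger parallel gripper is mounted at the origin on the work surface. World frame = base frame: x ahead of the robot, y to its left, z up, the work surface at z = 0. Lengths are in m, angles in rad, forces in N, time in s.
With the tool pointing down it reaches from about 0.375 to 0.975 m from the base axis. Payload 3.8 kg.
Tool frame: the origin (TCP) lies at the very end of the fingers, on their centre line; the grasp point (between the pads) lies 19 mm behind it; z points along the fingers, y is the direction in which the jaws open and shut (so a half turn about z gives the same grasp; the last joint's range is limited). The gripper opens to 85 mm and grips with 20 to 120 N. Pads are 22 mm wide; open, the fingers measure 114 mm over their backs; the gripper's body (76 mm by 85 mm) begins 54 mm behind the grasp point. The pads swing forward as they close: fully open they stand 13 mm farther back than shut.
Start: joints at [1.134, 0.264, 1.604, -0, 1.274, -0.037], TCP at [0.263, 0.622, 0.231] pointing down, gripper open.
Joint ranges: [-2.63, 2.63], [-0.94, 2.18], [0.31, 2.57], [-1.31, 4.45], [0, 2.66], [-2.55, 2.55]. Speed limits (rad/s): [2.57, 2.57, 3.14, 3.14, 3.14, 3.14].

### API

Orientations are given as a rotation vector (axis times angle).
In Python, from workcell import bot, read_camera, finish_job gives the robot as it stands. The module is installed in compiled form; this text tells all that it offers.
- The arm moves only by the tool servo_tool, never from a script. Its argument "targets" is text: rows parted by semicolons, each of 7 numbers parted by spaces: the turn, a rotation vector about the tool's x, y, z in rad, then the shift along the tool's x, y, z in mm, then the finger opening in mm, from 0 to 85.4. In form: wx wy wz x y z gripper; .... A call has 1 to 8 rows; each row shifts and turns the pose as measured when the row begins, along the tool's axes as they then stand; what a row does not reach is not made up. A row lasts 1/12 s, in which the tool goes at most 41.7 mm and 7.16 degrees, less where a joint would pass 70% of its speed; a pose out of reach is approached as far as the arm can. A call is refused whole if a number of a shift passes 41.7 or a number of a turn 0.125, either way. A call with a gripper value outside its range is refused whole. The fingers move at their own pace and stop on an object; "newtons" is the grip in N (left out, the last holds). Time passes only in rows, so rows that do not move let the fingers close. It gives the time, the measured TCP pose, the force and the opening at its end, in the units of the state.
- bot.read_state(): the state, without advancing time (a new reading comes with each control period).
- read_camera(name): name is "side" or "top"; returns a dict with "image" (384x512x3 uint8, red, green, blue), "mtx" (3x3 intrinsics, pixels), "k1" (the pictures are not rectified: a ray, as slopes to the right and down, at radius r is drawn at 1 + k1 r^2 times it, then the intrinsics apply), "eye" and "orientation" of the camera in the world. Camera axes: x right, y up, looking along -z (the intrinsics and any distortion apply to the point x, -y, -z); pixel columns grow to the right and rows downward; lengths in m; the calibration is good to about 2 mm. A picture is of the moment at which its call begins. There is no depth.
- finish_job(): hands the job in, once; it reports no verdict.
The state is a dict: "time": time; "q": joint angles; "joint_vel": joint speeds; "joint_torque": joint torques, N m; "tool_pos": TCP position; "tcp_rot": TCP orientation; "wrist_force": force on the tool from outside, world axes, zero at the start; "torque": the same for the moment, N m; "width": opening from 0.0 (shut) to 1.0 (fully open).
Only numpy, scipy, OpenCV 4.12 (cv2) and the standard library are available. Lean on these libraries where they do the work, as an engineer would, in place of code of your own. Each camera call takes 0.05 s, during which the arm holds its last target.

### The job

Three small feet for a clear screen are being fitted on the reception desk. One wing-headed self-tapping screw still stands high in its foot: grip its head, push it firmly down and, still pushing, give it about a quarter turn clockwise (seen from above) so that its first thread bites, then let go; it must stay down. Leave the other screw, which is already home, as it is.

Things in the scene. Friction and masses are not known exactly. Their poses are not given: they have to be found in the camera images.
- screw_head (a point): Top centre of the high screw's wing head, 58 mm above the desk, screw upright; x along the wing, y across it, z up. The wing, a steel bar 36 long (x), 12 thick (y), 30 mm tall, reaches down to a flange 38 mm across, 4 thick, which fingertips may press on. Its foot is a white plate 140 x 70 x 8 mm, long in x; a clamp 38 mm high, 50 wide stands on it from 77 to 93 mm along +x of the starting wing.
- screw_press (a joint): How far the high screw has been pushed straight down, in m: 0 at the start, 0.012 at the stop. It springs back up: it takes about 5 N to begin, 9.5 N at 5 mm, 12 N at 8 mm and 16 N at the stop. Once the thread has bitten it stays at about 0.005 when let go.
- screw_turn (a joint): Turn of the high screw in rad, 0 at the start, growing clockwise seen from above, stop at 2.4. Unless pushed down more than 5 mm (aim for about 8 mm) it is blocked after about 0.1 rad; pushed down it turns easily (about 0.1 N m), and beyond about 0.6 rad the thread holds it down.
- home_turn (a joint): Turn in rad of the other, like screw that is already home: the same wing head on another foot of the same shape, but standing 14.5 mm lower (top of the wing 43.5 mm above the desk). 0 at the start; it must stay as it is. The third foot has only an empty hole.

How it is judged:
On the way:
1. the high screw is pushed down more than 5 mm while it has hardly been turned (value of joint screw_press above 0.005 m and value of joint screw_turn below 0.6 rad).
At the end, for the whole second after the job is handed in: The high screw has been turned clockwise by more than 1.15 rad (66 degrees) and, let go, stays at least 3.5 mm lower than it began (value of joint screw_turn above 1.15 rad and value of joint screw_press above 0.0035 m and velocity of joint screw_turn below 0.05 rad/s); the robot touches nothing.
It fails at once if the screw that is already home is turned by more than 0.2 rad (value of joint home_turn above 0.2 rad or value of joint home_turn below -0.2 rad).
It also fails if it takes over 38 s, if anything falls off the work surface, if the arm or the gripper's body presses on something with over 40 N, if the wrist force passes 120 N, or if a joint passes its speed limit or range.

## Working session

There is one attempt and no reset: what is moved stays moved. The work goes in short steps, Python scripts to look and compute and a tool call to move; the robot and the scene stay as the last step left them, time stands still between calls to the robot, and variables do not carry over. Pictures are saved under pics/ and viewed, and the job is handed in when it is done.

Besides the shell and the picture viewer there is one more tool, called by a JSON object that holds its "name" and its "arguments". servo_tool: Moves the arm, as the interface text tells. Its arguments: {"type":"object","properties":{"targets":{"type":"string"},"newtons":{"type":"number"}},"required":["targets"]}

```bash
mkdir -p pics; python3 - <<'E'
from workcell import bot, read_camera
import cv2,pickle
print(bot.read_state())
for n in("top","side"):
    c=read_camera(n); pickle.dump(c,open(n+".pkl","wb"))
    cv2.imwrite(f"pics/{n}0.png",c["image"][:,:,::-1])
    print(n,c["mtx"],c["k1"],c["eye"],c["orientation"])
E
```

```text
{'time': 0.0, 'q': array([ 1.13413715e+00,  2.64789023e-01,  1.60538178e+00,  1.99447982e-06,
        1.27368791e+00, -3.68927835e-02]), 'joint_vel': array([ 5.89111128e-04, -4.24787102e-04, -1.32758170e-04, -7.72945908e-05,
        2.26130114e-04,  1.43815593e-03]), 'joint_torque': array([ 2.27431876e-03, -5.15104330e+01, -3.67313969e+01, -7.41270333e-05,
        1.29705184e-02, -2.65879333e-05]), 'tool_pos': array([0.26239918, 0.62111569, 0.22993365]), 'tcp_rot': array([-0.62367309, -3.07851801,  0.00345893]), 'wrist_force': array([ 0.26930145, -0.09471769, -0.47317039]), 'torque': array([ 0.0117992 , -0.00426754, -0.01644177]), 'width': 1.0003158096597655}
top [[393.64067317   0.         250.53334177]
 [  0.         393.64067317 193.53809689]
 [  0.           0.           1.        ]] -0.04911510259822495 [0.38253147 0.00441926 0.88328307] [ 0.14028608 -0.12379229 -1.58096888]
side [[349.45014104   0.         255.89188263]
 [  0.         349.45014104 190.80763025]
 [  0.           0.           1.        ]] -0.06045716548658376 [ 0.45367823 -0.43694958  0.57405791] [ 0.73943488 -0.06862999 -0.17299697]
```

View pics/top0.png

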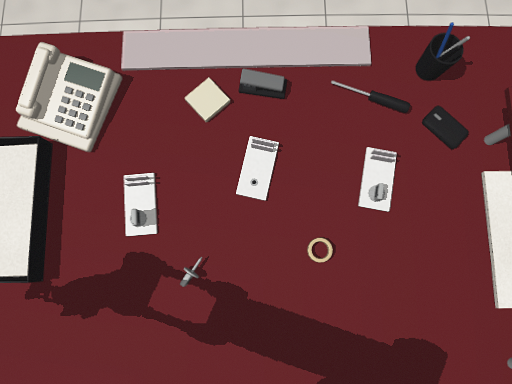

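View pics/side0.png

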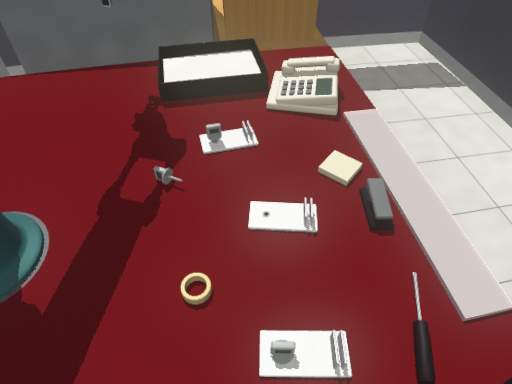

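The top view shows feet with screws at about (139,216) and (378,191), an empty foot at (258,168) and a loose screw lying at (190,272). In the side view the two screws are at (214,130) and (283,347). I'll enlarge both to tell which one stands high.

```bash
cat > h.py <<'E'
import numpy as np,cv2,pickle
from scipy.spatial.transform import Rotation as R
def load(n): return pickle.load(open(n+".pkl","rb"))
def ray(c,uv):
    D=np.array([c["k1"],0,0,0,0.])
    p=cv2.undistortPointsIter(np.array([[uv]],float),c["mtx"],D,None,None,(3,50,1e-10))[0,0]
    d=R.from_rotvec(c["orientation"]).apply([p[0],-p[1],-1]); return np.array(c["eye"]),d/np.linalg.norm(d)
def onz(c,uv,z):
    o,d=ray(c,uv); return o+d*(z-o[2])/d[2]
def tri(c1,u1,c2,u2):
    o,d=ray(c1,u1);p,e=ray(c2,u2)
    s=np.linalg.lstsq(np.c_[d,-e],p-o,rcond=None)[0]
    a,b=o+s[0]*d,p+s[1]*e
    return (a+b)/2,np.linalg.norm(a-b)
def proj(c,X):
    q=R.from_rotvec(c["orientation"]).inv().apply(np.array(X)-c["eye"])
    x,y=q[0]/-q[2],-q[1]/-q[2]; f=1+c["k1"]*(x*x+y*y)
    return c["mtx"][:2,:2]@[x*f,y*f]+c["mtx"][:2,2]
E
python3 - <<'E'
from h import *
t=load("top")["image"][:,:,::-1];s=load("side")["image"][:,:,::-1]
def crop(im,u,v): return cv2.resize(im[v-36:v+36,u-48:u+48],(400,300),interpolation=cv2.INTER_CUBIC)
s2=cv2.copyMakeBorder(s,0,40,0,0,cv2.BORDER_CONSTANT)
cv2.imwrite("pics/crops.png",np.vstack([np.hstack([crop(t,139,206),crop(t,378,180)]),np.hstack([crop(s,228,136),crop(s2,303,350)])]))
T,S=load("top"),load("side")
print(tri(T,(138,216),S,(214,127)),tri(T,(378,191),S,(283,345)))
E
```

```text
(array([0.47795729, 0.25169119, 0.05775258]), np.float64(0.0004295314091044233)) (array([ 0.52749553, -0.26742682,  0.03367338]), np.float64(0.000841873363266058))
```

View pics/crops.png

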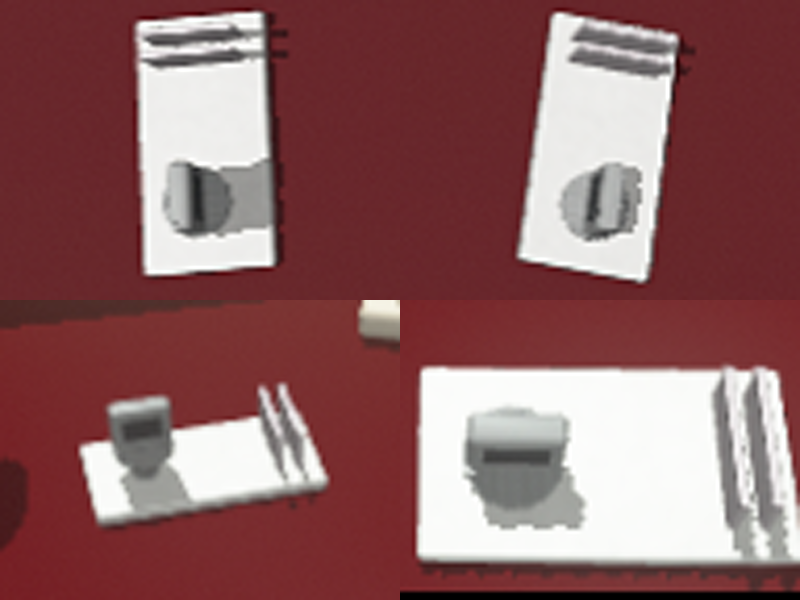

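The left screw (y≈+0.25) triangulates to about 58 mm, so it is the high one. Next I'll measure its wing top, and the plate axis from its corners.

```bash
python3 - <<'E'
from h import *
T,S=load("top"),load("side")
print(tri(T,(134,217.3),S,(213.6,125.2)), onz(T,(134,217.3),.058), onz(S,(213.6,125.2),.058))
for c,(u,v,w,h) in((T,(105,165,65,80)),(S,(190,110,80,55))):
    im=c["image"]; m=(im.min(2)>95).astype(np.uint8)
    m[:v]=0;m[v+h:]=0;m[:,:u]=0;m[:,u+w:]=0
    m=cv2.morphologyEx(m,cv2.MORPH_OPEN,np.ones((2,2)))
    cs,_=cv2.findContours(m,cv2.RETR_EXTERNAL,cv2.CHAIN_APPROX_NONE); k=max(cs,key=cv2.contourArea)
    P=np.array([onz(c,p[0],.008)[:2] for p in k],np.float32)*1000
    r=cv2.minAreaRect(P); print(r, cv2.boxPoints(r).round(1).tolist())
# wing ends of top strip in top crop
for p in((176,163),(180,233)):
    print(onz(T,(91+p[0]/4.167,170+p[1]/4.167),.058))
im=T["image"][195:240,120:160]
cv2.imwrite("pics/wing.png",cv2.resize(im[:,:,::-1],(640,720),interpolation=cv2.INTER_NEAREST)[:600])
E
```

```text
(array([0.47662784, 0.26077495, 0.05623994]), np.float64(0.0027485533436941503)) [0.47505056 0.26008895 0.058     ] [0.47791349 0.25872875 0.058     ]
((509.28363037109375, 261.6942443847656), (140.22706604003906, 71.79549407958984), 4.155032157897949) [[436.79998779296875, 292.3999938964844], [442.0, 220.8000030517578], [581.7999877929688, 231.0], [576.5999755859375, 302.6000061035156]]
((512.0044555664062, 270.1050109863281), (141.20616149902344, 106.5688705444336), 4.0381245613098145) [[437.79998779296875, 318.29998779296875], [445.29998779296875, 212.0], [586.2000122070312, 221.89999389648438], [578.7000122070312, 328.20001220703125]]
[0.49258016 0.26234786 0.058     ]
[0.45673874 0.25903839 0.058     ]
```

View pics/wing.png

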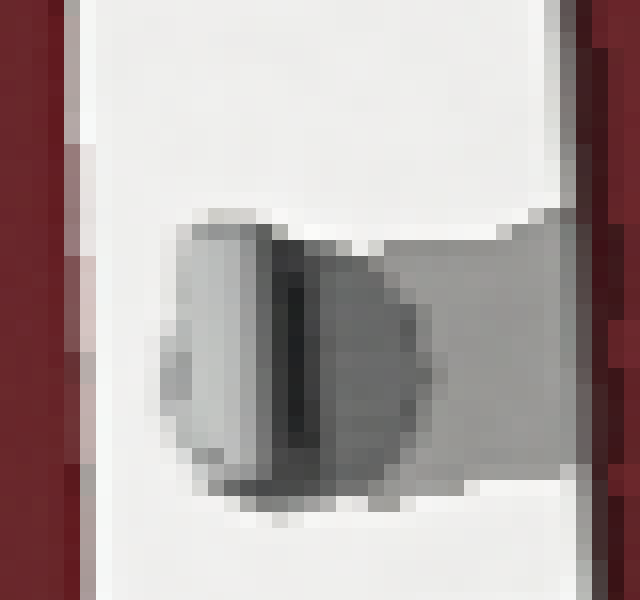

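The left wing top is centred at about (134,217) in the top view, giving (0.476, 0.2595, 0.058). The plate is 140×72 mm with its axis at 4.2° and its clamp towards +x, which agrees with the given sizes. A helper script will compute the move in tool axes.

```bash
cat > plan.py <<'E'
import sys
from h import *
from workcell import bot
def go(X,yaw_y):  # target pos, tool-y heading (deg, mod 180), tool down
    s=bot.read_state(); r=R.from_rotvec(s["tcp_rot"])
    M=r.as_matrix(); h=np.degrees(np.arctan2(M[1,1],M[0,1]))
    for k in(0,180):
        a=np.radians(yaw_y+k); y=np.array([np.cos(a),np.sin(a),0]);z=np.array([0,0,-1.]);x=np.cross(y,z)
        w=(r.inv()*R.from_matrix(np.c_[x,y,z])).as_rotvec()
        print("turn",w.round(3))
    print("t",s["time"],"pos",s["tool_pos"].round(4),"yhead",h.round(1),"tilt",M[:,2].round(3),"q",s["q"].round(2),"F",s["wrist_force"].round(1),"T",s["torque"].round(2),"w",(s["width"]*85.4).round(1))
    print("shift mm tool",(M.T@(np.array(X)-s["tool_pos"])*1000).round(1))
a=list(map(float,sys.argv[1:])); go(a[:3],a[3])
E
python3 plan.py 0.476 0.2595 0.12 94.2
```

```text
turn [-0.002 -0.001 -0.473]
turn [-1.000e-03  3.000e-03  2.668e+00]Traceback (most recent call last):
  File "plan.py", line 13, in <module>
    a=list(map(float,sys.argv[1:])); go(a[:3],a[3])
                                     ~~^^^^^^^^^^^^
  File "plan.py", line 11, in go
    print("t",s["time"],"pos",s["tool_pos"].round(4),"yhead",h.round(1),"tilt",M[:,2].round(3),"q",s["q"].round(2),"F",s["wrist_force"].round(1),"T",s["torque"].round(2),"w",(s["width"]*85.4).round(1))
                                                                                                                                                                              ^^^^^^^^^^^^^^^^^^^^^^^
AttributeError: 'float' object has no attribute 'round'
```

```bash
sed -i 's/h.round(1)/round(float(h),1)/; s/(s\["width"\]\*85.4).round(1)/round(s["width"]*85.4,1)/' plan.py; python3 plan.py 0.476 0.2595 0.14 94.2
```

```text
turn [-0.002 -0.001 -0.473]
turn [-1.000e-03  3.000e-03  2.668e+00]
t 0.1 pos [0.2624 0.6211 0.23  ] yhead 67.1 tilt [-0.001 -0.002 -1.   ] q [ 1.13  0.26  1.61 -0.    1.27 -0.04] F [ 0.2  0.2 -0.2] T [ 0.05 -0.01 -0.  ] w 85.6
shift mm tool [-337.5 -249.8   90.5]
```

{"name": "servo_tool", "arguments": {"targets": "0 0 0 -33 -24 5 85; 0 0 0 -33 -24 5 85; 0 0 0 -33 -24 5 85; 0 0 0 -33 -24 5 85; 0 0 0 -33 -24 5 85; 0 0 0 -33 -24 5 85; 0 0 0 -33 -24 5 85; 0 0 0 -33 -24 5 85"}}

```text
time: 0.77
tool_pos: [0.4286, 0.3419, 0.1847]
tcp_rot: [-0.601, -3.079, 0.003]
wrist_force: [2.0, 0.2, 0.3]
width: 0.997
```

```bash
cd .;python3 plan.py 0.476 0.2595 0.12 94.2
```

```text
turn [-0.002 -0.005 -0.459]
turn [-6.000e-03  2.000e-03  2.683e+00]
t 0.7667 pos [0.4286 0.3419 0.1847] yhead 67.9 tilt [-0.005 -0.001 -1.   ] q [ 0.63  0.06  1.92  0.    1.16 -0.56] F [2.  0.2 0.3] T [ 0.02 -0.01  0.03] w 85.1
shift mm tool [-75.1 -58.3  64.5]
```

Next, the rest of the shift, then the turn.

{"name": "servo_tool", "arguments": {"targets": "0 0 0 -25 -19 10 85; 0 0 0 -25 -19 10 85; 0 0 0 -20 -16 10 85; 0 0 -0.12 0 0 10 85; 0 0 -0.12 0 0 10 85; 0 0 -0.12 0 0 5 85; 0 0 -0.1 0 0 0 85; 0 0 0 0 0 0 85"}}

```text
time: 1.43
tool_pos: [0.4756, 0.2493, 0.1224]
tcp_rot: [0.13, -3.128, 0.01]
wrist_force: [-0.2, -0.3, -0.4]
width: 0.994
```

```bash
cd .;python3 plan.py 0.476 0.2595 0.12 94.2
```

```text
turn [-0.006 -0.011  0.01 ]
turn [ 0.017 -0.01  -3.132]
t 1.4333 pos [0.4756 0.2493 0.1224] yhead 94.8 tilt [-0.01  -0.007 -1.   ] q [ 0.44  0.11  2.   -0.    1.05 -1.22] F [-0.2 -0.3 -0.4] T [-0.02  0.01  0.06] w 84.9
shift mm tool [-1.3 10.1  2.4]
```

{"name": "servo_tool", "arguments": {"targets": "-0.006 -0.011 -0.01 -1 10 10 85; 0 0 0 0 0 15 85; 0 0 0 0 0 0 85"}}

```text
time: 1.68
tool_pos: [0.4756, 0.2593, 0.0966]
tcp_rot: [-0.133, 3.138, 0.0]
wrist_force: [-0.6, -0.5, -0.0]
width: 0.996
```

```bash
cd .;python3 plan.py 0.476 0.2595 0.03 94.2; python3 - <<'E'
from h import *
from workcell import read_camera
o=[]
for n,u,v in(("top",139,206),("side",218,130)):
    c=read_camera(n);pickle.dump(c,open(n+"1.pkl","wb"));im=c["image"][:,:,::-1]
    o.append(cv2.resize(im[v-60:v+60,u-40:u+40],(400,600),interpolation=cv2.INTER_CUBIC))
cv2.imwrite("pics/c1.png",np.hstack(o))
E
```

```text
turn [0.    0.001 0.011]
turn [-1.00e-03  0.00e+00 -3.13e+00]
t 1.6833 pos [0.4756 0.2593 0.0966] yhead 94.8 tilt [ 0.001  0.    -1.   ] q [ 0.45  0.14  2.02 -0.    0.98 -1.2 ] F [-0.6 -0.5 -0. ] T [-0.03  0.08  0.04] w 85.0
shift mm tool [-0.3  0.2 66.6]
```

View pics/c1.png

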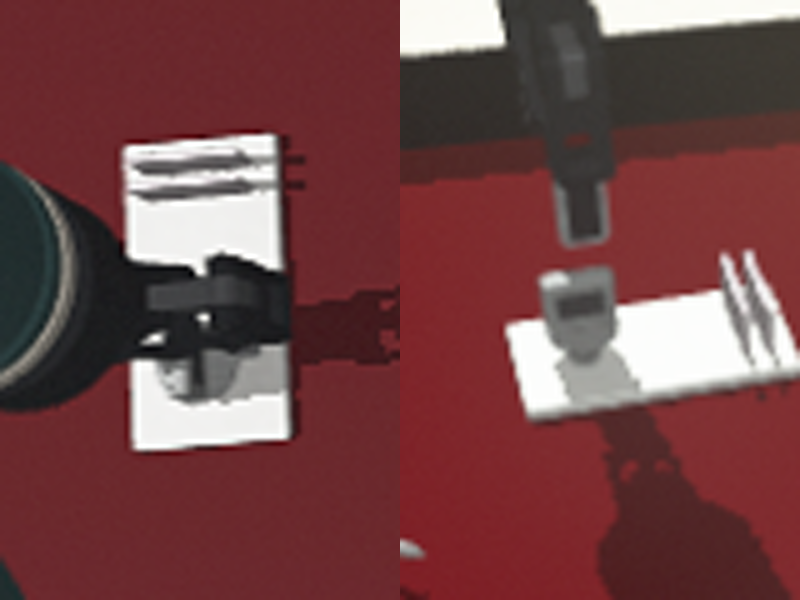

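The gripper stands square over the wing (side view: finger at about (580,215) in the crop, wing at (577,300)). I'll lower the open fingers to just above the flange and close.

{"name": "servo_tool", "arguments": {"targets": "0 0 0 0 0 15 60; 0 0 0 0 0 15 50; 0 0 0 0 0 15 45; 0 0 0 0 0 12 45; 0 0 0 0 0 5 45; 0 0 0 0 0 0 45", "newtons": 40}}

```text
time: 2.28
tool_pos: [0.4831, 0.263, 0.042]
tcp_rot: [-0.124, 3.124, 0.01]
wrist_force: [-0.3, -0.3, -0.3]
width: 0.526
```

```bash
cd .;python3 plan.py 0.476 0.2595 0.03 94.2
```

```text
turn [0.006 0.015 0.006]
turn [-0.024  0.009 -3.135]
t 2.2833 pos [0.4831 0.263  0.042 ] yhead 94.6 tilt [ 0.015  0.007 -1.   ] q [ 0.45  0.21  2.05 -0.    0.86 -1.2 ] F [-0.3 -0.3 -0.3] T [-0.05 -0.01 -0.01] w 45.0
shift mm tool [ 7.5 -3.  11.9]
```

{"name": "servo_tool", "arguments": {"targets": "0.006 0.015 0.006 7.5 -3 0 45; 0 0 0 0 0 5 45; 0 0 0 0 0 0 45"}}

```text
time: 2.53
tool_pos: [0.4763, 0.2597, 0.0383]
tcp_rot: [-0.113, 3.139, -0.0]
wrist_force: [-0.6, -0.3, -0.1]
width: 0.524
```

```bash
cd .;python3 plan.py 0.476 0.2595 0.03 94.2
```

```text
turn [-0.     0.    -0.001]
turn [1.00e-03 0.00e+00 3.14e+00]
t 2.5333 pos [0.4763 0.2597 0.0383] yhead 94.1 tilt [ 0. -0. -1.] q [ 0.45  0.22  2.06 -0.    0.87 -1.19] F [-0.6 -0.3 -0.1] T [-0.02  0.06  0.01] w 44.8
shift mm tool [ 0.3 -0.1  8.3]
```

{"name": "servo_tool", "arguments": {"targets": "0 0 0 0 0 5 45; 0 0 0 0 0 0 20; 0 0 0 0 0 0 0; 0 0 0 0 0 0 0; 0 0 0 0 0 0 0; 0 0 0 0 0 0 0", "newtons": 60}}

```text
time: 3.03
tool_pos: [0.4772, 0.2607, 0.0345]
tcp_rot: [-0.112, 3.137, 0.003]
wrist_force: [0.4, 0.0, -0.9]
width: 0.127
```

```bash
cd .;python3 plan.py 0.476 0.2595 0.024 94.2; python3 - <<'E'
from h import *
from workcell import read_camera
o=[]
for n,u,v in(("top",139,206),("side",218,130)):
    c=read_camera(n);pickle.dump(c,open(n+"2.pkl","wb"));im=c["image"][:,:,::-1]
    o.append(cv2.resize(im[v-60:v+60,u-40:u+40],(400,600),interpolation=cv2.INTER_CUBIC))
cv2.imwrite("pics/c2.png",np.hstack(o))
E
```

```text
turn [ 0.002  0.003 -0.002]
turn [ 4.00e-03 -3.00e-03  3.14e+00]
t 3.0333 pos [0.4772 0.2607 0.0345] yhead 94.1 tilt [ 0.003  0.002 -1.   ] q [ 0.45  0.22  2.06  0.    0.86 -1.19] F [ 0.4  0.  -0.9] T [-0.08 -0.03  0.02] w 10.9
shift mm tool [ 1.3 -1.2 10.5]
```

View pics/c2.png

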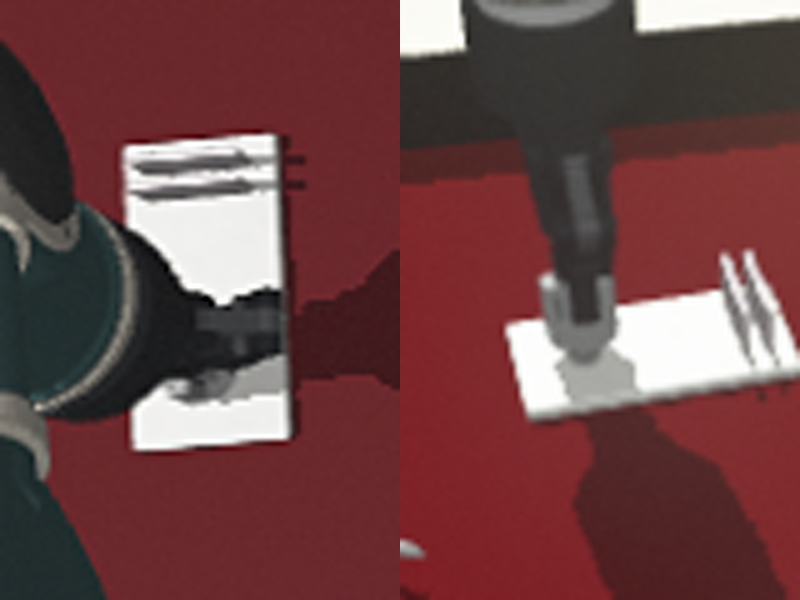

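The wing is gripped (opening 10.9 mm, against a 12 mm bar). Now I'll push down, watching the force.

{"name": "servo_tool", "arguments": {"targets": "0 0 0 0 0 3 0; 0 0 0 0 0 3 0; 0 0 0 0 0 3 0; 0 0 0 0 0 3 0"}}

```text
time: 3.47
tool_pos: [0.4774, 0.2608, 0.0259]
tcp_rot: [-0.113, 3.138, 0.002]
wrist_force: [-4.8, -1.9, 12.6]
width: 0.126
```

```bash
cd .;python3 plan.py 0.476 0.2595 0.024 94.2
```

```text
turn [ 0.001  0.002 -0.002]
turn [ 3.00e-03 -2.00e-03  3.14e+00]
t 3.4667 pos [0.4774 0.2608 0.0259] yhead 94.1 tilt [ 0.002  0.002 -1.   ] q [ 0.45  0.24  2.06  0.    0.84 -1.19] F [-4.8 -1.9 12.6] T [-0.48  0.85 -0.05] w 10.7
shift mm tool [ 1.5 -1.2  1.9]
```

12.6 N at about 8.6 mm of travel matches a press of around 8 mm. Now the turn, still pushing.

{"name": "servo_tool", "arguments": {"targets": "0 0 0.1 0 0 1 0; 0 0 0.1 0 0 1 0; 0 0 0.1 0 0 1 0"}}

```text
time: 3.72
tool_pos: [0.4773, 0.2605, 0.0264]
tcp_rot: [0.373, 3.119, 0.0]
wrist_force: [-4.0, -1.5, 11.8]
width: 0.126
```

```bash
cd .;python3 plan.py 0.477 0.2605 0.0255 94.2
```

```text
turn [ 0.     0.    -0.311]
turn [ 0.    -0.     2.831]
t 3.7167 pos [0.4773 0.2605 0.0264] yhead 76.4 tilt [ 0.  0. -1.] q [ 0.45  0.24  2.06 -0.    0.85 -0.88] F [-4.  -1.5 11.8] T [-0.42  0.85  0.06] w 10.8
shift mm tool [ 0.3 -0.1  0.9]
```

{"name": "servo_tool", "arguments": {"targets": "0 0 0.12 0 0 1.5 0; 0 0 0.12 0 0 1.5 0; 0 0 0.12 0 0 1.3 0; 0 0 0.12 0 0 1.3 0; 0 0 0.12 0 0 1.3 0"}}

```text
time: 4.13
tool_pos: [0.477, 0.2601, 0.0263]
tcp_rot: [-1.314, -2.852, 0.005]
wrist_force: [-5.6, -1.8, 11.4]
width: 0.125
```

```bash
cd .;python3 plan.py 0.477 0.2605 0.0255 94.2
```

```text
turn [-0.003 -0.002 -0.937]
turn [-2.000e-03  4.000e-03  2.205e+00]
t 4.1333 pos [0.477  0.2601 0.0263] yhead 40.5 tilt [-0.003 -0.002 -1.   ] q [ 0.45  0.24  2.06 -0.    0.85 -0.25] F [-5.6 -1.8 11.4] T [-0.37  0.89  0.1 ] w 10.6
shift mm tool [0.3 0.3 0.8]
```

{"name": "servo_tool", "arguments": {"targets": "0 0 0.12 0 0 1.3 0; 0 0 0.12 0 0 1.3 0; 0 0 0.12 0 0 1.3 0; 0 0 0.12 0 0 1.3 0; 0 0 0.12 0 0 1.3 0; 0 0 0.05 0 0 1 0; 0 0 0 0 0 0.5 0"}}

```text
time: 4.72
tool_pos: [0.4764, 0.26, 0.0274]
tcp_rot: [-2.193, -2.247, 0.011]
wrist_force: [-4.0, -1.3, 10.0]
width: 0.124
```

```bash
cd .;python3 plan.py 0.477 0.2605 0.0255 94.2; python3 - <<'E'
from h import *
from workcell import read_camera
o=[]
for n,u,v in(("top",139,206),("side",218,130)):
    c=read_camera(n);im=c["image"][:,:,::-1]
    o.append(cv2.resize(im[v-60:v+60,u-40:u+40],(400,600),interpolation=cv2.INTER_CUBIC))
cv2.imwrite("pics/c3.png",np.hstack(o))
E
```

```text
turn [-0.008 -0.002 -1.62 ]
turn [-0.002  0.008  1.521]
t 4.7167 pos [0.4764 0.26   0.0274] yhead 1.4 tilt [-0.006 -0.004 -1.   ] q [ 0.45  0.24  2.05 -0.    0.86  0.43] F [-4.  -1.3 10. ] T [-0.32  0.74 -0.06] w 10.6
shift mm tool [0.5 0.7 1.9]
```

View pics/c3.png

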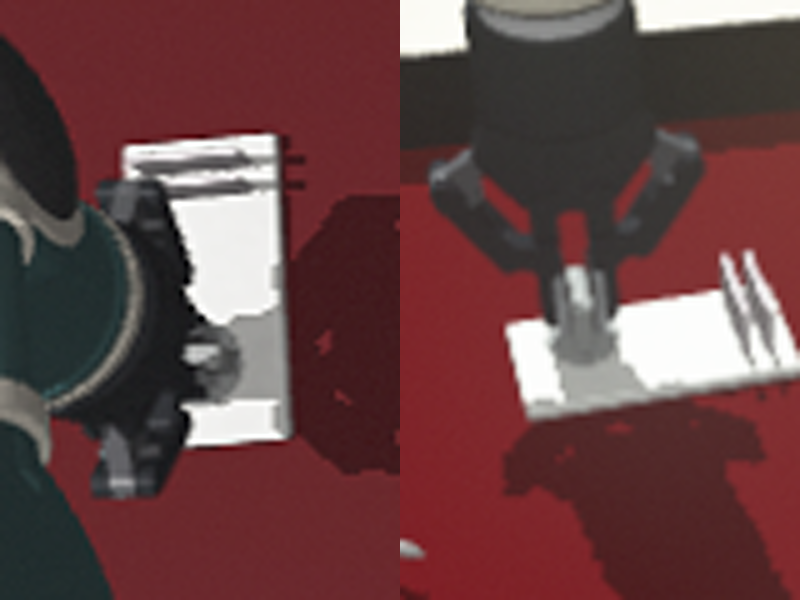

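The wing now lies across the foot, turned about 1.62 rad. Now let go and rise straight up.

{"name": "servo_tool", "arguments": {"targets": "0 0 0 0 0 0 35; 0 0 0 0 0 0 35; 0 0 0 0 0 0 35; 0 0 0 0 0 0 35"}}

```text
time: 5.15
tool_pos: [0.4775, 0.2601, 0.0283]
tcp_rot: [-2.192, -2.25, 0.008]
wrist_force: [-0.1, 0.6, -0.2]
width: 0.409
```

{"name": "servo_tool", "arguments": {"targets": "0 0 0 0 0 -15 40; 0 0 0 0 0 -20 40; 0 0 0 0 0 -20 40; 0 0 0 0 0 -30 40; 0 0 0 0 0 -30 40; 0 0 0 0 0 0 40"}}

```text
time: 5.65
tool_pos: [0.4749, 0.2587, 0.1421]
tcp_rot: [-2.19, -2.247, 0.024]
wrist_force: [2.3, 0.4, 0.9]
width: 0.467
```

{"name": "servo_tool", "arguments": {"targets": "0 0 0 -35 0 -10 40; 0 0 0 -35 0 -10 40; 0 0 0 -35 0 -10 40; 0 0 0 0 0 0 40"}}

```text
time: 5.98
tool_pos: [0.4799, 0.1531, 0.1751]
tcp_rot: [-2.184, -2.256, 0.017]
wrist_force: [0.1, 0.1, -0.1]
width: 0.469
```

```bash
cd .;python3 plan.py 0.477 0.2605 0.0255 94.2; python3 - <<'E'
from h import *
from workcell import read_camera
o=[]
for n,u,v in(("top",139,206),("side",218,130)):
    c=read_camera(n);pickle.dump(c,open(n+"4.pkl","wb"));im=c["image"][:,:,::-1]
    o.append(cv2.resize(im[v-60:v+60,u-40:u+40],(400,600),interpolation=cv2.INTER_CUBIC))
cv2.imwrite("pics/c4.png",np.hstack(o))
E
```

```text
turn [-0.012 -0.002 -1.612]
turn [-1.00e-03  1.20e-02  1.53e+00]
t 5.9833 pos [0.4799 0.1531 0.1751] yhead 1.9 tilt [-0.008 -0.007 -1.   ] q [ 0.26 -0.01  2.02 -0.01  1.14  0.23] F [ 0.1  0.1 -0.1] T [-0.01  0.02  0.01] w 40.0
shift mm tool [108.5   1.8 148.9]
```

View pics/c4.png

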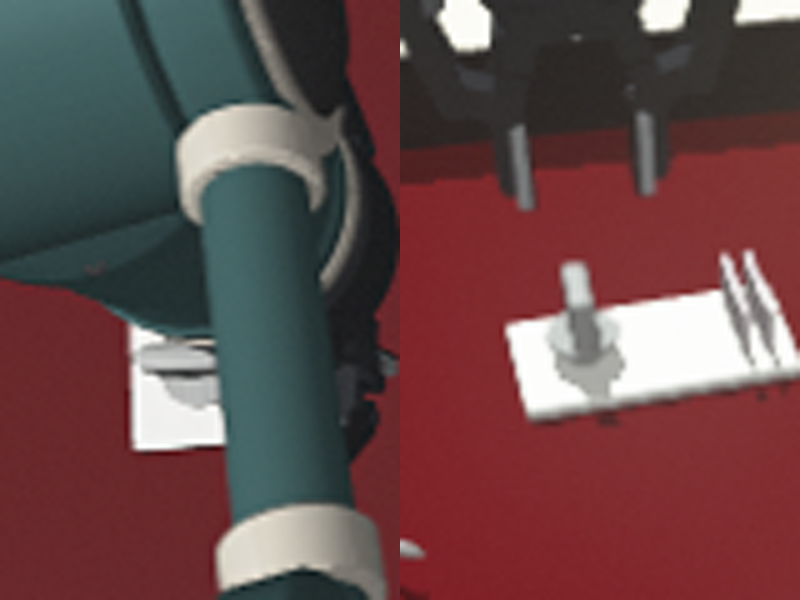

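The side view shows the screw standing crosswise and free. The arm blocks the top view, so I'll move it aside and check height and angle with both cameras.

{"name": "servo_tool", "arguments": {"targets": "0 0 0 0 0 -30 40; 0 0 0 20 -20 -20 40; 0 0 0 30 -20 0 40; 0 0 0 35 -20 0 40; 0 0 0 35 -20 0 40; 0 0 0 35 -20 0 40; 0 0 0 35 -20 0 40; 0 0 0 35 -20 0 40"}}

```text
time: 6.75
tool_pos: [0.3288, 0.3835, 0.2199]
tcp_rot: [-2.189, -2.24, 0.024]
wrist_force: [1.9, 0.5, -0.3]
width: 0.466
```

{"name": "servo_tool", "arguments": {"targets": "0 0 0 35 -20 0 40; 0 0 0 35 -20 0 40; 0 0 0 35 -20 0 40; 0 0 0 35 -20 0 40; 0 0 0 35 -20 0 40; 0 0 0 30 0 0 40; 0 0 0 0 0 0 40; 0 0 0 0 0 0 40"}}

```text
time: 7.42
tool_pos: [0.2031, 0.5977, 0.2094]
tcp_rot: [-2.163, -2.26, 0.042]
wrist_force: [-0.2, -0.8, -0.1]
width: 0.467
```

```bash
python3 - <<'E'
from h import *
from workcell import read_camera,bot
o=[]
for n,u,v in(("top",139,206),("side",218,130)):
    c=read_camera(n);pickle.dump(c,open(n+"5.pkl","wb"));im=c["image"][:,:,::-1]
    o.append(cv2.resize(im[v-40:v+40,u-26:u+27],(400,600),interpolation=cv2.INTER_CUBIC))
    cv2.imwrite(f"pics/{n}5.png",im)
    for z in(.058,.053): # predicted wing-top centre
        print(n,z,proj(c,(.4765,.260,z)).round(1), ((proj(c,(.4765,.260,z))-[u-26,v-40])*7.5).round(0))
cv2.imwrite("pics/c5.png",np.hstack(o))
E
```

```text
top 0.058 [134.1 216.6] [158. 380.]
top 0.053 [134.8 216.9] [163. 382.]
side 0.058 [213. 125.] [157. 262.]
side 0.053 [213.1 126.6] [159. 275.]
```

View pics/c5.png

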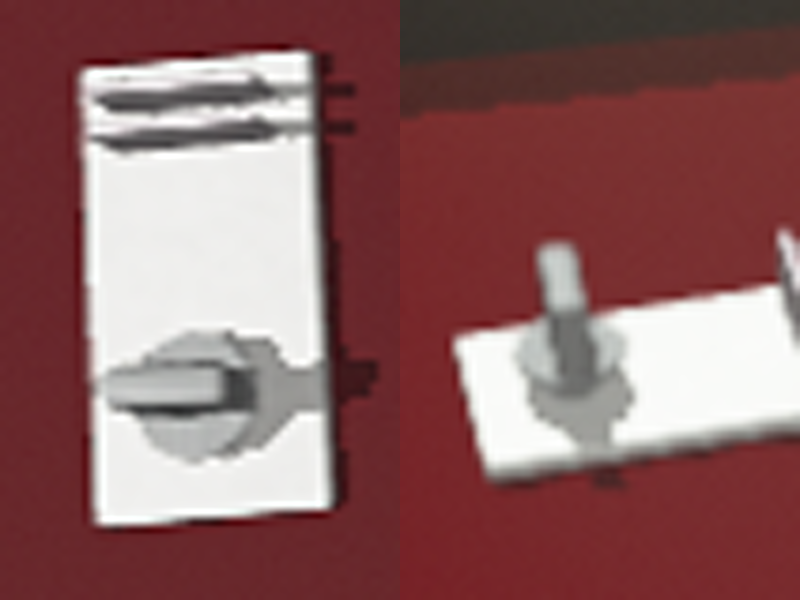

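View pics/top5.png

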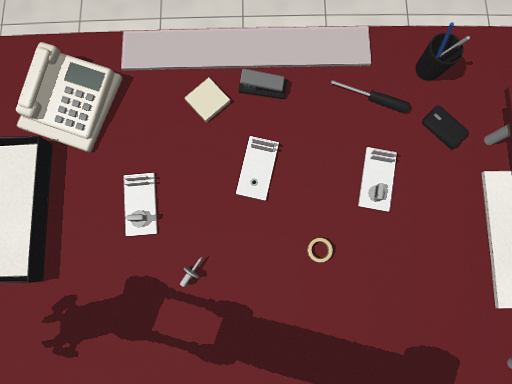

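The wing now lies across the foot, turned about 90° clockwise. Its top centre at about (134.8, 217) in the top view and (213.7, 126.8) in the side view fits z≈53 mm, i.e. held about 5 mm down. The home screw looks the same as before, and the arm is clear of everything.

```bash
python3 - <<'E'
from workcell import bot,finish_job
s=bot.read_state();print(s["time"],s["joint_vel"].round(3),s["wrist_force"].round(1))
print(finish_job())
E
```

```text
7.5167 [-0.031 -0.029  0.014 -0.014  0.009 -0.004] [-0.   0.4  0.1]
the job is handed in; nothing more can be done
None
```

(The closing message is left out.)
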